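# Knock a jammed butter stamp out of its pocket

### The job

The round metal butter stamp is jammed flush in the wooden knockout stand. Press the stand's lever paddle down until the lever meets its stop, firmly but without leaning hard on it, so that the rod pushes the stamp up out of the pocket; then lift the stamp out and set it down gently, upright, in the black crumb tray for washing. Leave everything else on the counter where it is.

Things in the scene. Friction and masses are not known exactly. Their poses are not given: they have to be found in the camera images.
- stand: Fixed wooden knockout stand with a see-saw lever. Origin: on the counter under the lever pivot; z up, y along the lever. Base 100 (x) by 285 mm (y), 10 mm thick. At y = -80 mm a 90 by 90 mm wooden block stands on two cheeks, its top 130 mm above the counter, with the round pocket in it. At y = +120 mm is the lever's black paddle. Place varies; yaw within 20 degrees.
- pocket_mouth (a point): Centre of the pocket's mouth, in the block's flat top face, 130 mm above the counter. The pocket is 41 mm wide and 32 mm deep.
- pocket_floor (a point): Centre of the pocket's floor, 98 mm above the counter, where the 12 mm steel knockout rod comes up through a hole. The rod's tip starts 2 mm below the floor. Rubber pads in the pocket wall grip the stamp during the first 9 mm of its rise, then it is loose and stands on the rod.
- lever: Steel see-saw bar 205 mm long. Origin on the pivot, 58 mm above the counter; its y axis points along the bar to the paddle, level at the start, dipping as it is pressed. The other arm (80 mm) lifts the rod: 2 mm for every 3 mm of paddle travel. The stiff pivot keeps the lever where it is left.
- paddle_top (a point): Centre of the paddle's upper face, 42 (x) by 44 mm (y), 120 mm from the pivot, 75 mm above the counter at the start. Press it straight down with closed fingers. It moves freely at about 1 to 4 N, needs about 6 to 14 N while the stamp is jammed (3 to 17 mm of travel), then goes easily again until the lever lands on its stop. Never push it with more than 35 N.
- stop_foot (a point): Foot of the rubber-topped stop screw under the paddle's arm, on the base, 90 mm from the pivot. The screw's height differs each time and is not reported: the paddle travels 20 to 36 mm before the lever lands on it, felt as a hard rise in force. The lever is home when it bears on the stop with 4 N or more (about 6 N or more at the paddle) for a quarter second.
- stamp: Round aluminium butter stamp, plain cylinder 40 mm across, 32 mm high, about 0.12 kg, rings on its top face. Origin: centre of its underside, z up. At the start it sits on the pocket floor, flush with the block, nothing to grip. With the lever home it stands 10 to 22 mm proud and can be taken by its sides from above, fingertips just above the block's top.
- tray: Black plastic crumb tray, 130 mm (x) by 110 mm (y), 14 mm high, 3 mm walls and floor, open at the top, loose (0.35 kg). Origin: centre of its underside. Lies on one side of the stand, the toast rack on the other; which side changes.
- rack: Bystander: cream ceramic toast rack, 160 by 85 mm, 90 mm high, loose. Origin: centre of its underside.
- dish: Bystander: covered glass butter dish, 100 by 170 mm, 85 mm high, loose. Origin: centre of its underside.
- spreader_a: Bystander: steel butter spreader 185 mm long lying to the right. Origin: about its middle, at the counter.
- spreader_b: Bystander: a second steel butter spreader, lying to the left. Origin: about its middle, at the counter.
- mug: Bystander: white mug, 82 mm wide, 95 mm high. Origin: centre of its underside.
- jar: Bystander: amber glass jar, 68 mm wide, 95 mm high. Origin: centre of its underside.
- eggcup: Bystander: white egg cup, 48 mm wide, 60 mm high. Origin: centre of its underside.
Things that resemble listed ones, but are neither listed nor needed, are in the scene too. Several things have the shape of the tray; the one meant has the colours described above.

How it is judged:
On the way, in this order (a step that is already met when the one before it is completed fails the run):
1. the lever is pressed home on its stop (4 N or more on the stop) and the rod has raised the stamp at least 9 mm, the stamp still in the pocket (contact force between lever and stand above 4 N and z of stamp in the frame of stand between 0.107 and 0.126 m and horizontal distance between stamp and pocket_mouth below 0.005 m), for 0.2 s.
2. the stamp is lifted clear of the pocket (z of stamp in the frame of stand above 0.135 m and contact force between the fingers and stamp above 1 N).
At the end, for the whole second after the job is handed in: The stamp stands upright (within 0.1 rad, right way up) on the floor of the crumb tray, wholly inside its walls, released and at rest; the tray lies flat within 30 mm of where it was (x of stamp in the frame of tray between -0.045 and 0.045 m and y of stamp in the frame of tray between -0.035 and 0.035 m and z of stamp in the frame of tray below 0.008 m and angle between stamp's own z axis and vertical below 0.1 rad and linear speed of stamp below 0.02 m/s and angle between tray's own z axis and vertical below 0.05 rad and distance of tray from where it was at the start of the episode below 0.03 m); the robot touches nothing.
It fails at once if the lever is pushed with more than 35 N (contact force between any of the fingers, the arm and lever above 35 N).
It fails at once if the stamp is dropped into the tray (faster than 0.7 m/s close above the tray's floor) (horizontal distance between stamp and tray below 0.06 m and z of stamp in the frame of tray below 0.012 m and linear speed of stamp above 0.7 m/s).
It fails at once if a bystander is moved by more than 30 mm (distance of any of rack, dish, spreader_a, spreader_b, mug, jar, eggcup from where it was at the start of the episode above 0.03 m).
It fails at once if the rack, mug, jar, egg cup or butter dish is tipped by more than 0.3 rad (angle between any of rack, mug, jar, eggcup, dish's own z axis and vertical above 0.3 rad).
It also fails if it takes over 64 s, if anything falls off the work surface, if the arm or the gripper's body presses on something with over 40 N, if the wrist force passes 120 N, or if a joint passes its speed limit or range.

### The arm

A 6-joint arm with a two-finger parallel gripper is mounted at the origin on the work surface. World frame = base frame: x ahead of the robot, y to its left, z up, the work surface at z = 0. Lengths are in m, angles in rad, forces in N, time in s.
With the tool pointing down it reaches from about 0.35 to 0.8 m from the base axis. Payload 7.3 kg.
Tool frame: the origin (TCP) lies at the very end of the fingers, on their centre line; the grasp point (between the pads) lies 19 mm behind it; z points along the fingers, y is the line along which they close (so a half turn about z gives the same grasp; the last joint's range is limited). The gripper opens to 85 mm and grips with 20 to 120 N. Pads are 22 mm wide; open, the fingers measure 114 mm over their backs; the gripper's body (76 mm by 85 mm) begins 54 mm behind the grasp point. The pads swing forward as they close: fully open they stand 13 mm farther back than shut.
Start: joints at [1.17, 0.342, 1.524, -0, 1.275, -0.146], TCP at [0.132, 0.508, 0.199] pointing down, gripper open.
Joint ranges: [-2.53, 2.53], [-0.77, 2.02], [0.04, 2.7], [-1, 4.14], [0.28, 2.66], [-3.11, 3.11]. Speed limits (rad/s): [2.57, 2.57, 3.14, 3.14, 3.14, 3.14].

### API

Orientations are given as a unit quaternion [x, y, z, w].
In Python, from rig import env, viewer gives the robot as it stands.
- The arm moves only by the shell command python3 -m pendant 'ROWS' [OPENING] [FORCE]. ROWS is JSON, a list of rows, each an object of numbers: "dx", "dy", "dz": the shift along the world's x, y, z in mm; "rx", "ry", "rz": the turn, a rotation vector about the world's x, y, z in degrees. In form: [{"dx": .., "dy": .., "dz": .., "rx": .., "ry": .., "rz": ..}, ...]. A call has 1 to 12 rows; each row is the pose to reach, as a shift and turn from the pose commanded when the call began; what a row does not reach only later rows make up. A row lasts 1/8 s, in which the tool goes at most 62.5 mm and 10.7 degrees, less where a joint would pass 70% of its speed; a pose out of reach is approached as far as the arm can. A call with a gripper value outside its range is refused whole. OPENING is the closure, from 0 (fully open) to 1 (shut), set as the call begins (- or left out, the last holds). The fingers move at their own pace and stop on an object; FORCE is the grip in N (left out, the last holds). Time passes only in rows, so rows that repeat a pose let the fingers close. It gives the time, the measured TCP pose, the force, the opening and the grip force at its end, in the units of the state.
- env.sense(): the state, without advancing time (a new reading comes with each control period).
- viewer.get_image(name): name is "scene" or "top" or "wrist"; returns (picture, depth): 480x640x3 uint8, red, green, blue; 480x640 float32, m along the optical axis (not along the pixel's ray), 0 where there is no reading.
- viewer.get_calibration(name): a dict with "fovy" (degrees; the focal length in pixels is half the picture's height over the tangent of half this angle, whatever the lens; pixels are square), "cx", "cy" (the principal point, pixels), "dist" ([k1, k2, p1, p2, k3] as OpenCV has them; the pictures are not rectified), "origin" and "attitude" of the camera in the world. Camera axes: x right, y up, looking along -z (the intrinsics and any distortion apply to the point x, -y, -z); pixel columns grow to the right and rows downward; lengths in m; the calibration is good to about 2 mm. A picture is of the moment at which its call begins: read the wrist's pose just before it. get_calibration takes no time and is no camera call; for the wrist camera it gives the pose at the moment of the call.
- env.close_job(): hands the job in; it is judged then, once.
The state is a dict: "clock": time; "joint_pos": joint angles; "joint_vel": joint speeds; "joint_efforts": joint torques, N m; "position": TCP position; "tool_rot": TCP orientation; "ft_force": force on the tool from outside, world axes, zero at the start; "wrist_torque": the same for the moment, N m; "opening": finger opening in m; "grasp_force": force on a finger pad.
Only numpy, scipy, OpenCV 4.12 (cv2) and the standard library are available. Lean on these libraries where they do the work, as an engineer would, in place of code of your own. Each camera call takes 0.05 s, during which the arm holds its last target. There are 200 camera calls.

## Working session

There is one attempt and no reset: what is moved stays moved. The work goes in short steps, Python scripts to look and compute and a shell command to move; the robot and the scene stay as the last step left them, time stands still between calls to the robot, and variables do not carry over. Pictures are saved under pics/ and viewed, at most 12 in all, crops included, and the job is handed in when it is done.

```bash
ls; mkdir -p pics
cat > h.py <<'E'
import numpy as np, cv2
from scipy.spatial.transform import Rotation as R
from rig import env, viewer
def grab(n):
    c=viewer.get_calibration(n); im,d=viewer.get_image(n)
    np.savez(f'pics/{n}.npz',im=im,d=d,**{k:np.array(v) for k,v in c.items()})
    return im,d,c
def load(n): 
    z=np.load(f'pics/{n}.npz'); return z['im'],z['d'],z
def rot(a):
    a=np.array(a,float); return a if a.shape==(3,3) else R.from_quat(a).as_matrix()
def ray(c,uv,h=480):
    f=h/2/np.tan(np.radians(float(c['fovy']))/2)
    K=np.array([[f,0,float(c['cx'])],[0,f,float(c['cy'])],[0,0,1]])
    p=cv2.undistortPoints(np.array(uv,float).reshape(-1,1,2),K,np.array(c['dist'],float)).reshape(-1,2)
    d=np.c_[p[:,0],-p[:,1],-np.ones(len(p))]
    return np.array(c['origin']),d@rot(c['attitude']).T
def atz(c,uv,z):
    o,d=ray(c,uv); return o+d*((z-o[2])/d[:,2])[:,None]
def atdepth(c,uv,dep):
    o,d=ray(c,uv); return o+d*np.array([np.median(dep[v-1:v+2,u-1:u+2]) for u,v in np.array(uv,int)])[:,None]
def save(name,im): cv2.imwrite(f'pics/{name}.png',im[:,:,::-1])
def proj(c,P,h=480):
    f=h/2/np.tan(np.radians(float(c['fovy']))/2)
    K=np.array([[f,0,float(c['cx'])],[0,f,float(c['cy'])],[0,0,1]])
    p=(np.array(P,float)-np.array(c['origin']))@rot(c['attitude']); p=p*[1,-1,-1]
    return cv2.projectPoints(p.reshape(-1,1,3),np.zeros(3),np.zeros(3),K,np.array(c['dist'],float))[0].reshape(-1,2)
E
python3 - <<'E'
from h import *
for n in('top','scene'):
    im,d,c=grab(n); save(n,im); print(n,c)
print(env.sense())
E
```

```text
pics
top {'fovy': 52.840973625281826, 'cx': 323.4403680789195, 'cy': 249.92249030520645, 'dist': array([-0.10179281,  0.        ,  0.        ,  0.        ,  0.        ]), 'origin': array([ 0.400298  , -0.03952874,  1.29339207]), 'attitude': array([-0.04858549,  0.05785044,  0.70733749, -0.70282747])}
scene {'fovy': 43.75359997700457, 'cx': 311.18122033695573, 'cy': 246.12034009520622, 'dist': array([-0.18816673,  0.        ,  0.        ,  0.        ,  0.        ]), 'origin': array([ 0.96033034, -0.74165901,  1.26466073]), 'attitude': array([0.28965593, 0.07217737, 0.21168552, 0.93063372])}
{'clock': 0.1, 'joint_pos': array([ 1.17001592e+00,  3.42641426e-01,  1.52492734e+00,  4.10961623e-06,
        1.27538176e+00, -1.45992295e-01]), 'joint_vel': array([-0.00028805, -0.00175872, -0.00415421,  0.00035766,  0.00095531,
        0.00044004]), 'joint_efforts': array([ 3.38850905e-04, -4.34448588e+01, -2.46491772e+01, -2.29649140e-04,
        4.72678701e-03,  2.98648376e-05]), 'position': array([0.13213749, 0.50768792, 0.19809947]), 'tool_rot': array([ 1.27050316e-01,  9.91896041e-01, -6.53190418e-04, -1.85200557e-04]), 'ft_force': array([-0.58946959,  0.59035076, -0.01859766]), 'wrist_torque': array([ 0.0319428 ,  0.02320545, -0.00105217]), 'grasp_force': 0.0, 'opening': 0.0853870896292081}
```

View pics/top.png

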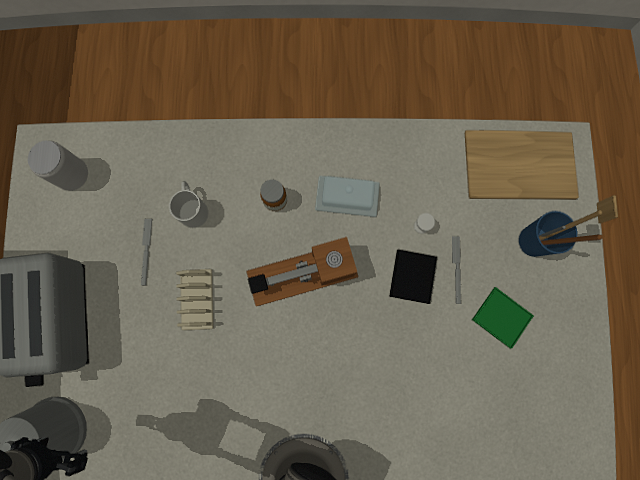

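View pics/scene.png

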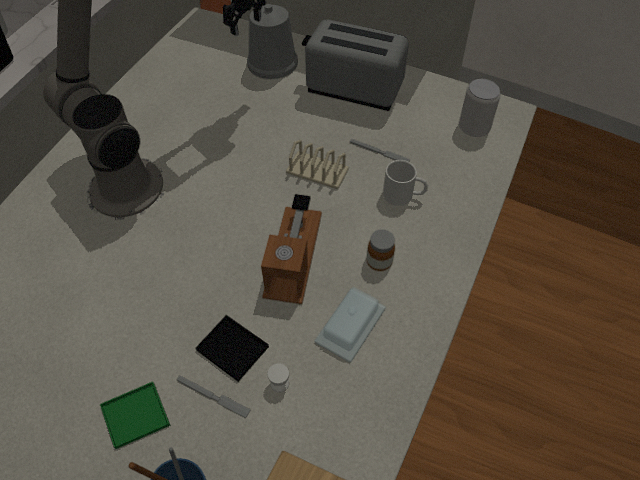

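The top view shows the stand, with the stamp at (335,259) and the paddle at (258,284). Tray-like things are the black tray at (413,276) and the green one at (502,317), so I choose the black one. The scene view agrees: stamp (285,253), paddle (301,202), black tray (232,347), green tray (135,414). I'll check this in an enlarged crop.

Run:
```python
from h import *
a,_,_=load('top'); b,_,_=load('scene')
A=cv2.resize(a[225:320,235:445],None,fx=3.8,fy=3.8,interpolation=cv2.INTER_CUBIC)[:360,:798]
B=cv2.resize(b[185:310,180:390],None,fx=1.9,fy=1.9,interpolation=cv2.INTER_CUBIC)
A=np.pad(A,((0,0),(0,800-A.shape[1]),(0,0)));B=np.pad(B,((0,0),(0,800-B.shape[1]),(0,0)))
save('crop1',np.vstack([A,B])[:600])
```

```text
(no output)
```

View pics/crop1.png

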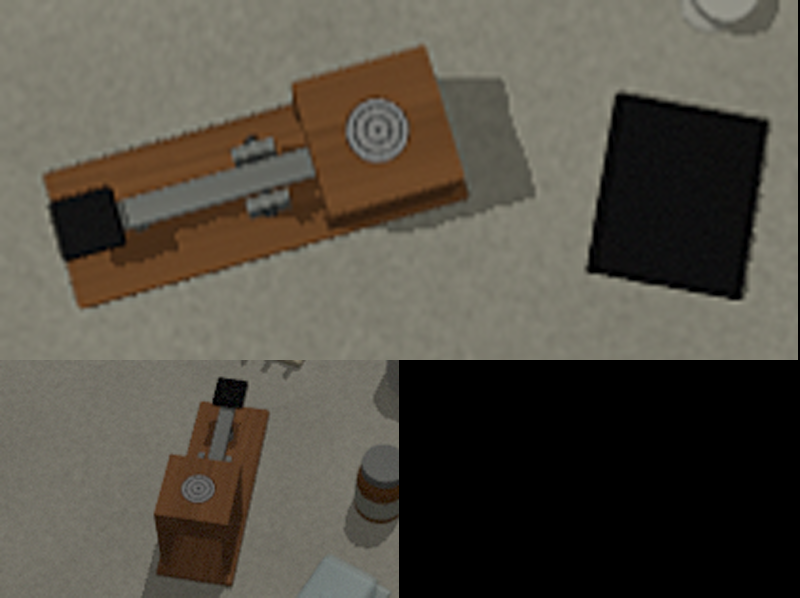

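The enlarged crop gives, in full-picture pixels, top: stamp (334.2,259.2), paddle (257.9,283.7), black tray corners (397,249.5) (437,256.6) (430.5,303.4) (389.7,296.3). Scene: stamp (284.7,252.4), paddle (301.6,202.4). The tray is the black one, open and empty.

Run:
```python
from h import *
np.set_printoptions(precision=4,suppress=True)
_,dt,T=load('top');_,ds,S=load('scene')
def tri(a,b):
    o1,d1=ray(T,[a]);o2,d2=ray(S,[b]);A=np.c_[d1[0],-d2[0]]
    s=np.linalg.lstsq(A,o2-o1,rcond=None)[0];p=o1+s[0]*d1[0];q=o2+s[1]*d2[0];return (p+q)/2,np.linalg.norm(p-q)
for n,a,b in(('stamp',(334.2,259.2),(284.7,252.4)),('paddle',(257.9,283.7),(301.6,202.4)),('tray',(413.3,276.3),(232,347))):
    print(n,tri(a,b),atdepth(T,[a],dt),atdepth(S,[b],ds))
print(atz(T,[(334.2,259.2)],.13),atz(T,[(257.9,283.7)],.075))
tr=atz(T,[(397,249.5),(437,256.6),(430.5,303.4),(389.7,296.3)],.014);print(tr,tr.mean(0))
print(rot(env.sense()['tool_rot']))
```

```text
stamp (array([ 0.5557, -0.0805,  0.1267]), np.float64(0.0034565399962545222)) [[ 0.5538 -0.0814  0.131 ]] [[ 0.5581 -0.0811  0.1297]]
paddle (array([0.502 , 0.1123, 0.0651]), np.float64(0.0033753125149138044)) [[0.4999 0.1101 0.0745]] [[0.5066 0.1071 0.074 ]]
tray (array([ 0.5237, -0.2977,  0.0053]), np.float64(0.0025618324575089916)) [[ 0.523  -0.2993  0.0015]] [[ 0.5241 -0.2963  0.0035]]
[[ 0.5539 -0.0815  0.13  ]] [[0.4998 0.11   0.075 ]]
[[ 0.5946 -0.255   0.014 ]
 [ 0.5746 -0.3632  0.014 ]
 [ 0.4491 -0.3407  0.014 ]
 [ 0.4691 -0.2319  0.014 ]] [ 0.5218 -0.2977  0.014 ]
[[-0.9677  0.252  -0.0005]
 [ 0.252   0.9677 -0.0012]
 [ 0.0002 -0.0013 -1.    ]]
```

```bash
python3 -m pendant '[{"dx":10,"dy":-30,"dz":60},{"dx":40,"dy":-80,"dz":110,"rz":-10},{"dx":80,"dy":-130,"dz":110,"rz":-20},{"dx":130,"dy":-180,"dz":110,"rz":-30},{"dx":180,"dy":-230,"dz":110,"rz":-40},{"dx":230,"dy":-280,"dz":110,"rz":-50},{"dx":280,"dy":-330,"dz":110,"rz":-60},{"dx":320,"dy":-380,"dz":110,"rz":-60},{"dx":350,"dy":-430,"dz":110,"rz":-60},{"dx":380,"dy":-480,"dz":110,"rz":-60},{"dx":380,"dy":-480,"dz":110,"rz":-60},{"dx":380,"dy":-480,"dz":110,"rz":-60}]' 1 40
python3 - <<'E'
from h import *
im,d,c=grab('wrist'); save('w1',im); print(c['origin'],rot(c['attitude']),env.sense()['position'],env.sense()['ft_force'],env.sense()['joint_pos'])
E
```

```text
[0.05316181 0.5279122  0.37348838] [[ 0.2520277  -0.91687641 -0.30954755]
 [ 0.96771938  0.23841761  0.0817083 ]
 [-0.00111482 -0.32014792  0.94736691]] [0.13218582 0.5077365  0.19820457] [ 0.12589908  0.38960738 -0.1558596 ] [ 1.16999676e+00  3.42542899e-01  1.52477277e+00 -4.29867360e-05
  1.27543328e+00 -1.46012963e-01]validation failed for argument at $[0]...
```

View pics/w1.png

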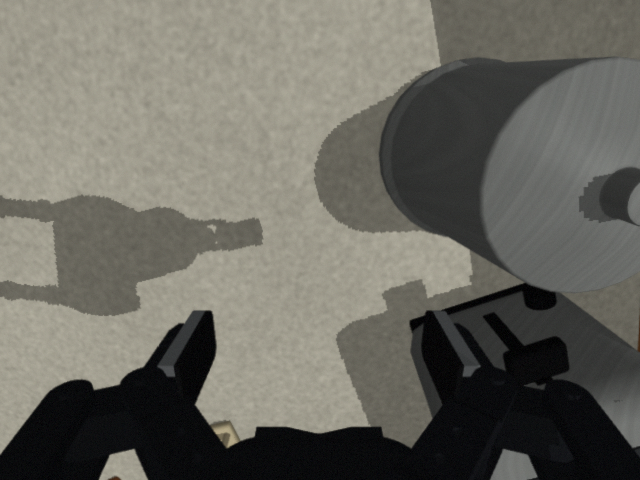

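The wrist picture shows only the kettle (upper right, ~(560,170)) and the toaster (lower right), and nothing to reach for. The move was refused because the rows need every key.

```bash
python3 -m pendant '[{"dx":10,"dy":-30,"dz":60,"rx":0,"ry":0,"rz":0},{"dx":40,"dy":-80,"dz":110,"rx":0,"ry":0,"rz":-10},{"dx":80,"dy":-130,"dz":110,"rx":0,"ry":0,"rz":-20},{"dx":130,"dy":-180,"dz":110,"rx":0,"ry":0,"rz":-30},{"dx":180,"dy":-230,"dz":110,"rx":0,"ry":0,"rz":-40},{"dx":230,"dy":-280,"dz":110,"rx":0,"ry":0,"rz":-50},{"dx":280,"dy":-330,"dz":110,"rx":0,"ry":0,"rz":-60},{"dx":320,"dy":-380,"dz":110,"rx":0,"ry":0,"rz":-60},{"dx":350,"dy":-430,"dz":110,"rx":0,"ry":0,"rz":-60},{"dx":380,"dy":-480,"dz":110,"rx":0,"ry":0,"rz":-60},{"dx":380,"dy":-480,"dz":110,"rx":0,"ry":0,"rz":-60},{"dx":380,"dy":-480,"dz":110,"rx":0,"ry":0,"rz":-60}]' 1 40
python3 - <<'E'
from h import *
im,d,c=grab('wrist'); save('w2',im); print(c['origin'],env.sense()['position'],env.sense()['ft_force'],env.sense()['joint_pos'])
E
```

```text
clock: 1.65
position: [0.5132, 0.0256, 0.3076]
tool_rot: [0.608, 0.794, -0.001, -0.001]
ft_force: [0.4, 0.6, -0.2]
opening: 0.0002
grasp_force: 0.0
[0.49260094 0.10443749 0.48296937] [0.51237532 0.02714209 0.30790647] [ 0.04552092  0.0629329  -0.22658667] [-9.66860899e-02  2.59636095e-01  1.34185492e+00  2.24718631e-04
  1.54180100e+00 -3.63056969e-01]
```

View pics/w2.png

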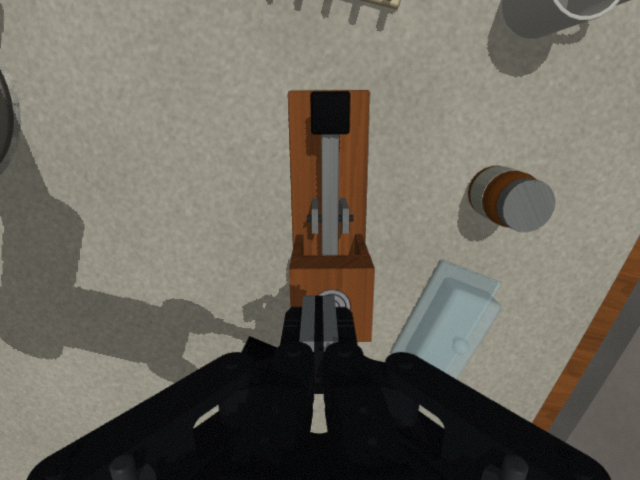

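The wrist view shows the stand square to the tool, with the paddle's top face at (330,112), its edges at x 311–350 and y 92–133, and the stamp's rim near (333,305) half hidden by the fingers.

Run:
```python
from h import *
np.set_printoptions(precision=4,suppress=True)
_,d,W=load('wrist')
print(atz(W,[(330,112),(333,303),(330,200)],.075),atdepth(W,[(330,112),(330,282)],d), atz(W,[(333,303)],.13))
print(proj(W,[[.502,.111,.075],[.555,-.081,.13]]))
p=atz(W,[(330,112)],.075)[0]; print((p-env.sense()['position'])*1000)
```

```text
[[ 0.5025  0.1125  0.075 ]
 [ 0.5675 -0.1042  0.075 ]
 [ 0.5282  0.0211  0.075 ]] [[ 0.5025  0.1125  0.0751]
 [ 0.5476 -0.0531  0.1294]] [[ 0.5574 -0.0761  0.13  ]]
[[329.1391 113.3448]
 [329.6381 306.37  ]]
[  -9.863    85.4065 -232.9065]
```

```bash
python3 -m pendant '[{"dx":-5,"dy":45,"dz":-40,"rx":0,"ry":0,"rz":0},{"dx":-10,"dy":85,"dz":-80,"rx":0,"ry":0,"rz":0},{"dx":-10,"dy":85,"dz":-130,"rx":0,"ry":0,"rz":0},{"dx":-10,"dy":85,"dz":-180,"rx":0,"ry":0,"rz":0},{"dx":-10,"dy":85,"dz":-210,"rx":0,"ry":0,"rz":0},{"dx":-10,"dy":85,"dz":-222,"rx":0,"ry":0,"rz":0},{"dx":-10,"dy":85,"dz":-222,"rx":0,"ry":0,"rz":0},{"dx":-10,"dy":85,"dz":-222,"rx":0,"ry":0,"rz":0}]'
```

```text
clock: 2.7
position: [0.5032, 0.1134, 0.0882]
tool_rot: [0.606, 0.796, 0.001, 0.001]
ft_force: [0.3, -0.5, -0.1]
opening: -0.0004
grasp_force: 0.0
```

```bash
python3 -m pendant '[{"dx":0,"dy":0,"dz":-3,"rx":0,"ry":0,"rz":0},{"dx":0,"dy":0,"dz":-6,"rx":0,"ry":0,"rz":0},{"dx":0,"dy":0,"dz":-9,"rx":0,"ry":0,"rz":0},{"dx":0,"dy":0,"dz":-12,"rx":0,"ry":0,"rz":0},{"dx":0,"dy":0,"dz":-12,"rx":0,"ry":0,"rz":0}]'
```

```text
clock: 3.32
position: [0.5021, 0.113, 0.0744]
tool_rot: [0.606, 0.795, -0.0, -0.0]
ft_force: [0.4, 0.5, -0.3]
opening: 0.0002
grasp_force: 0.0
```

```bash
python3 -m pendant '[{"dx":0,"dy":0,"dz":-2,"rx":0,"ry":0,"rz":0},{"dx":0,"dy":0,"dz":-4,"rx":0,"ry":0,"rz":0},{"dx":0,"dy":0,"dz":-6,"rx":0,"ry":0,"rz":0},{"dx":0,"dy":0,"dz":-6,"rx":0,"ry":0,"rz":0}]'; python3 -m pendant '[{"dx":0,"dy":0,"dz":-2,"rx":0,"ry":0,"rz":0},{"dx":0,"dy":0,"dz":-4,"rx":0,"ry":0,"rz":0},{"dx":0,"dy":0,"dz":-6,"rx":0,"ry":0,"rz":0},{"dx":0,"dy":0,"dz":-6,"rx":0,"ry":0,"rz":0}]'
```

```text
clock: 3.82
position: [0.5022, 0.1131, 0.0686]
tool_rot: [0.606, 0.795, -0.0, -0.0]
ft_force: [-0.1, -0.3, 0.2]
opening: -0.0002
grasp_force: 0.0
clock: 4.32
position: [0.5022, 0.1131, 0.0625]
tool_rot: [0.606, 0.795, -0.0, -0.0]
ft_force: [-0.2, -0.2, 1.0]
opening: 0.0003
grasp_force: 0.0
```

Run:
```python
from h import *
a,d,c=grab('scene'); w,dw,cw=grab('wrist')
A=cv2.resize(a[150:300,225:375],None,fx=2.6,fy=2.6,interpolation=cv2.INTER_CUBIC)
B=cv2.resize(w[150:480,120:520],(400,390))
save('p1',np.hstack([A,B]))
```

```text
(no output)
```

View pics/p1.png

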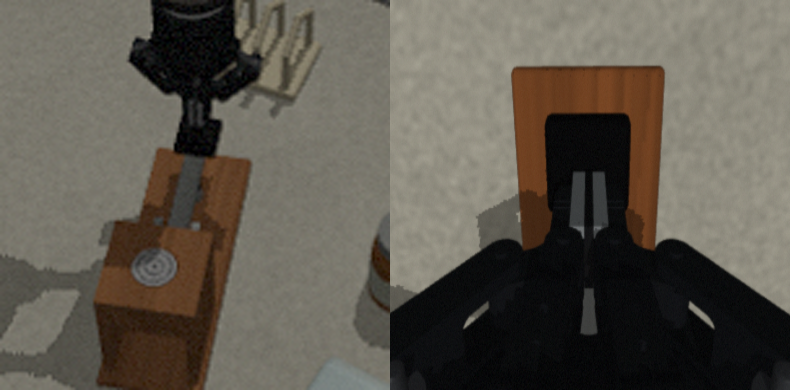

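The crops show the closed fingertips on the middle of the paddle, which has started to dip. The stamp at crop (153,267) is still nearly flush, so I carry on in small steps.

```bash
for i in 1; do python3 -m pendant '[{"dx":0,"dy":0,"dz":-2,"rx":0,"ry":0,"rz":0},{"dx":0,"dy":0,"dz":-4,"rx":0,"ry":0,"rz":0}]'; python3 -m pendant '[{"dx":0,"dy":0,"dz":-2,"rx":0,"ry":0,"rz":0},{"dx":0,"dy":0,"dz":-3,"rx":0,"ry":0,"rz":0}]'; done
```

```text
clock: 4.68
position: [0.5023, 0.1131, 0.0586]
tool_rot: [0.606, 0.795, 0.0, 0.0]
ft_force: [-0.2, -0.2, -0.4]
opening: -0.0001
grasp_force: 0.0
clock: 4.92
position: [0.5022, 0.1131, 0.0555]
tool_rot: [0.606, 0.795, -0.0, -0.0]
ft_force: [0.4, -0.5, 0.1]
opening: 0.0001
grasp_force: 0.0
```

Run:
```python
from h import *
np.set_printoptions(precision=4,suppress=True)
w,d,c=grab('wrist')
# crop(545..630 -> x-390) *1 +120 ; y*330/390+150
P=[(120+(x-390),150+y*330//390) for x,y in((560,130),(589,130),(615,130),(589,160),(575,180),(603,180),(575,215),(520,90))]
print(P,atdepth(c,P,d)); print(d[230:330:10,319],'\n',d[230:330:10,305]); t=env.sense(); print(t['position'],t['ft_force'],t['joint_efforts'])
print(proj(c,[t['position']]))
s,d,c=grab('scene'); print(proj(c,[t['position'],[.502,.112,.075],[.502,.112,.05]]))
save('p2',np.hstack([cv2.resize(s[160:260,250:350],(400,400),interpolation=cv2.INTER_CUBIC),cv2.resize(w[220:320,270:370],(400,400),interpolation=cv2.INTER_CUBIC)]))
```

```text
[(290, 260), (319, 260), (345, 260), (319, 285), (305, 302), (333, 302), (305, 331), (250, 226)] [[0.4851 0.1281 0.0747]
 [0.4979 0.1316 0.0747]
 [0.5094 0.1348 0.0748]
 [0.5012 0.1196 0.0751]
 [0.4948 0.1216 0.0986]
 [0.5057 0.1246 0.0984]
 [0.4955 0.1216 0.1195]
 [0.4569 0.1175 0.0104]]
[0.2319 0.2328 0.1742 0.1678 0.1698 0.1707 0.1724 0.1499 0.1418 0.1352] 
 [0.2301 0.2337 0.1753 0.1681 0.169  0.172  0.1731 0.1485 0.1415 0.135 ]
[0.5022 0.1131 0.0555] [-0.5069 -0.1131  0.7069] [  0.0138 -45.5964 -19.316    0.0003  -0.0026   0.0001]
[[317.3126 279.9949]]
[[301.2689 204.7164]
 [300.834  200.2204]
 [301.081  206.303 ]]
```

View pics/p2.png

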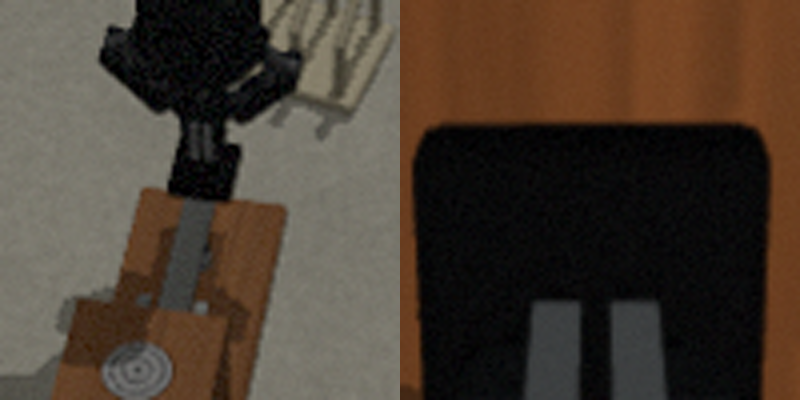

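Run:
```python
from h import *
np.set_printoptions(precision=3,suppress=True)
_,d,c=load('scene')
P=[(300,v) for v in range(186,210,2)]; print(np.c_[P,atdepth(c,P,d)])
_,d,c=load('wrist')
P=[(309,v) for v in range(284,330,4)]; print(np.c_[P,atdepth(c,P,d)])
```

```text
[[300.    186.      0.503   0.11    0.134]
 [300.    188.      0.506   0.103   0.134]
 [300.    190.      0.505   0.104   0.126]
 [300.    192.      0.506   0.102   0.121]
 [300.    194.      0.507   0.1     0.115]
 [300.    196.      0.506   0.1     0.107]
 [300.    198.      0.506   0.102   0.097]
 [300.    200.      0.5     0.112   0.075]
 [300.    202.      0.502   0.107   0.074]
 [300.    204.      0.505   0.101   0.074]
 [300.    206.      0.509   0.094   0.075]
 [300.    208.      0.51    0.09    0.072]]
[[309.    284.      0.497   0.119   0.075]
 [309.    288.      0.497   0.117   0.075]
 [309.    292.      0.498   0.115   0.075]
 [309.    296.      0.496   0.122   0.093]
 [309.    300.      0.496   0.122   0.097]
 [309.    304.      0.496   0.122   0.1  ]
 [309.    308.      0.496   0.122   0.103]
 [309.    312.      0.497   0.122   0.106]
 [309.    316.      0.497   0.122   0.11 ]
 [309.    320.      0.497   0.122   0.112]
 [309.    324.      0.497   0.122   0.115]
 [309.    328.      0.497   0.122   0.117]]
```

Run:
```python
from h import *
np.set_printoptions(precision=4,suppress=True)
c=viewer.get_calibration('wrist');s=env.sense();T=rot(s['tool_rot']);o=np.array(c['origin'])
print(o,s['position'],T.T@(o-s['position']),s['joint_pos'])
_,_,w=load('wrist'); print(w['origin'])
```

```text
[0.4811 0.1918 0.2309] [0.5022 0.1131 0.0556] [ 0.0815  0.0005 -0.1754] [ 0.0725  0.487   1.7405 -0.      0.9143 -0.1963]
[0.4811 0.1918 0.2309]
```

Depth from both cameras puts the real fingertips at z≈0.094 while the reported TCP is 0.056. The fingers end about 38 mm short of the reported TCP, and the paddle hasn't been touched (still at 0.075). I go down by force.

```bash
python3 -m pendant '[{"dx":0,"dy":0,"dz":-4,"rx":0,"ry":0,"rz":0},{"dx":0,"dy":0,"dz":-8,"rx":0,"ry":0,"rz":0},{"dx":0,"dy":0,"dz":-12,"rx":0,"ry":0,"rz":0},{"dx":0,"dy":0,"dz":-12,"rx":0,"ry":0,"rz":0}]'; python3 -m pendant '[{"dx":0,"dy":0,"dz":-2,"rx":0,"ry":0,"rz":0},{"dx":0,"dy":0,"dz":-4,"rx":0,"ry":0,"rz":0}]';python3 -m pendant '[{"dx":0,"dy":0,"dz":-2,"rx":0,"ry":0,"rz":0},{"dx":0,"dy":0,"dz":-4,"rx":0,"ry":0,"rz":0}]'
```

```text
clock: 5.52
position: [0.502, 0.113, 0.0433]
tool_rot: [0.606, 0.795, -0.0, -0.0]
ft_force: [0.3, 0.0, 0.7]
opening: 0.0
grasp_force: 0.0
clock: 5.78
position: [0.5024, 0.1133, 0.0399]
tool_rot: [0.606, 0.795, 0.0, 0.0]
ft_force: [-1.2, 2.4, 1.5]
opening: 0.0
grasp_force: 1.3
clock: 6.02
position: [0.5025, 0.1137, 0.0368]
tool_rot: [0.606, 0.795, 0.001, 0.0]
ft_force: [-5.2, 2.6, 13.4]
opening: 0.0003
grasp_force: 6.6
```

```bash
python3 -m pendant '[{"dx":0,"dy":0,"dz":-2,"rx":0,"ry":0,"rz":0},{"dx":0,"dy":0,"dz":-3,"rx":0,"ry":0,"rz":0}]';python3 -m pendant '[{"dx":0,"dy":0,"dz":-2,"rx":0,"ry":0,"rz":0},{"dx":0,"dy":0,"dz":-3,"rx":0,"ry":0,"rz":0}]'
```

```text
clock: 6.28
position: [0.5024, 0.1139, 0.0338]
tool_rot: [0.606, 0.795, 0.001, 0.0]
ft_force: [-3.6, 4.0, 12.9]
opening: -0.0002
grasp_force: 6.6
clock: 6.52
position: [0.5024, 0.114, 0.0308]
tool_rot: [0.606, 0.795, 0.001, -0.0]
ft_force: [-4.1, 5.9, 12.2]
opening: 0.0001
grasp_force: 6.3
```

```bash
python3 -m pendant '[{"dx":0,"dy":0,"dz":-2,"rx":0,"ry":0,"rz":0},{"dx":0,"dy":0,"dz":-4,"rx":0,"ry":0,"rz":0}]';python3 -m pendant '[{"dx":0,"dy":0,"dz":-2,"rx":0,"ry":0,"rz":0},{"dx":0,"dy":0,"dz":-3,"rx":0,"ry":0,"rz":0}]'
```

```text
clock: 6.78
position: [0.5024, 0.1141, 0.0268]
tool_rot: [0.606, 0.795, 0.001, 0.0]
ft_force: [-1.4, 1.0, 2.3]
opening: -0.0
grasp_force: 1.2
clock: 7.02
position: [0.5025, 0.1134, 0.0228]
tool_rot: [0.606, 0.796, 0.0, 0.0]
ft_force: [-0.2, 4.1, 3.1]
opening: -0.0
grasp_force: 1.9
```

```bash
python3 -m pendant '[{"dx":0,"dy":0,"dz":-1,"rx":0,"ry":0,"rz":0},{"dx":0,"dy":0,"dz":-2,"rx":0,"ry":0,"rz":0}]';python3 -m pendant '[{"dx":0,"dy":0,"dz":-1,"rx":0,"ry":0,"rz":0}]'
```

```text
clock: 7.28
position: [0.5025, 0.1131, 0.0207]
tool_rot: [0.606, 0.795, 0.0, 0.0]
ft_force: [0.1, 2.8, 3.5]
opening: -0.0001
grasp_force: 1.9
clock: 7.4
position: [0.5025, 0.1131, 0.0197]
tool_rot: [0.606, 0.795, 0.0, 0.0]
ft_force: [-0.2, 4.4, 3.5]
opening: 0.0003
grasp_force: 1.9
```

```bash
r='[{"dx":0,"dy":0,"dz":-1,"rx":0,"ry":0,"rz":0}]'; python3 -m pendant '[{"dx":0,"dy":0,"dz":-1,"rx":0,"ry":0,"rz":0}]'|egrep 'pos|ft'; python3 -m pendant '[{"dx":0,"dy":0,"dz":-1,"rx":0,"ry":0,"rz":0}]'|egrep 'pos|ft';python3 -m pendant '[{"dx":0,"dy":0,"dz":-1,"rx":0,"ry":0,"rz":0}]'|egrep 'pos|ft'
```

```text
position: [0.5025, 0.1131, 0.0187]
ft_force: [-0.0, 2.8, 3.5]
position: [0.5025, 0.113, 0.0177]
ft_force: [0.5, 3.0, 3.3]
position: [0.5025, 0.113, 0.0167]
ft_force: [0.2, 2.3, 4.1]
```

```bash
python3 -m pendant '[{"dx":0,"dy":0,"dz":-1,"rx":0,"ry":0,"rz":0}]'|egrep 'pos|ft'; python3 -m pendant '[{"dx":0,"dy":0,"dz":-1,"rx":0,"ry":0,"rz":0}]'|egrep 'pos|ft'
```

```text
position: [0.5025, 0.1129, 0.0157]
ft_force: [1.0, 2.1, 5.3]
position: [0.5026, 0.113, 0.0151]
ft_force: [-1.0, 2.6, 11.0]
```

```bash
python3 -m pendant '[{"dx":0,"dy":0,"dz":-0.3,"rx":0,"ry":0,"rz":0},{"dx":0,"dy":0,"dz":-0.3,"rx":0,"ry":0,"rz":0},{"dx":0,"dy":0,"dz":-0.3,"rx":0,"ry":0,"rz":0}]'|egrep 'pos|ft'; python3 -m pendant '[{"dx":0,"dy":0,"dz":0,"rx":0,"ry":0,"rz":0},{"dx":0,"dy":0,"dz":0,"rx":0,"ry":0,"rz":0}]'|egrep 'pos|ft'
```

```text
position: [0.5026, 0.1129, 0.0151]
ft_force: [-0.7, 1.4, 9.0]
position: [0.5027, 0.1129, 0.0151]
ft_force: [-1.4, 2.0, 9.6]
```

```bash
python3 -m pendant '[{"dx":0,"dy":0,"dz":-0.6,"rx":0,"ry":0,"rz":0},{"dx":0,"dy":0,"dz":-0.6,"rx":0,"ry":0,"rz":0},{"dx":0,"dy":0,"dz":-0.6,"rx":0,"ry":0,"rz":0},{"dx":0,"dy":0,"dz":-0.6,"rx":0,"ry":0,"rz":0}]'|egrep 'pos|ft'
```

```text
position: [0.5027, 0.1129, 0.0149]
ft_force: [-2.9, 1.0, 13.4]
```

Lever home at 13 N, held half a second. Now retreat and look.

```bash
python3 -m pendant '[{"dx":0,"dy":0,"dz":20,"rx":0,"ry":0,"rz":0},{"dx":0,"dy":0,"dz":70,"rx":0,"ry":0,"rz":0},{"dx":0,"dy":0,"dz":130,"rx":0,"ry":0,"rz":0},{"dx":5,"dy":-20,"dz":170,"rx":0,"ry":0,"rz":0},{"dx":10,"dy":-55,"dz":200,"rx":0,"ry":0,"rz":0},{"dx":15,"dy":-70,"dz":200,"rx":0,"ry":0,"rz":0},{"dx":15,"dy":-70,"dz":200,"rx":0,"ry":0,"rz":0},{"dx":15,"dy":-70,"dz":200,"rx":0,"ry":0,"rz":0}]' 0.35|egrep 'pos|ft|opening'
python3 - <<'E'
from h import *
im,d,c=grab('wrist'); t,_,_=grab('top'); grab('scene')
B=cv2.resize(t[230:310,235:375],(560,320),interpolation=cv2.INTER_CUBIC)
A=cv2.resize(im[200:480,120:520],(400,280)); 
save('w3',np.vstack([A,cv2.resize(B,(400,229))])); print(c['origin'])
E
```

```text
position: [0.5163, 0.0436, 0.2122]
ft_force: [-0.4, 0.6, 0.8]
opening: 0.0555
[0.49568888 0.12226357 0.38766312]
```

View pics/w3.png

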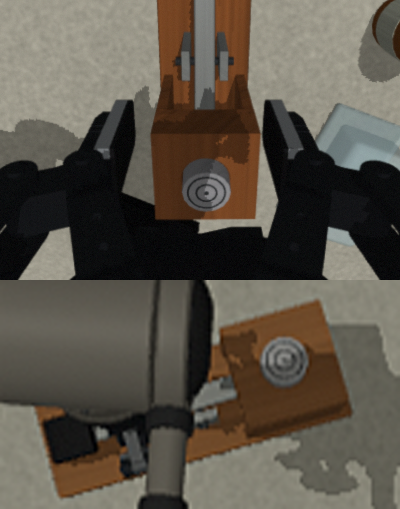

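The stamp stands proud: wrist pixel (326,392) for its top centre, top-camera pixel (334.4,258.3). The finger pads are at wrist pixels about (245,305) and (390,305).

Run:
```python
from h import *
np.set_printoptions(precision=4,suppress=True)
_,d,W=load('wrist');_,_,T=load('top');_,ds,S=load('scene')
print(atdepth(W,[(326,392),(326,405),(340,340),(290,340)],d),atz(W,[(326,392)],.146),atz(T,[(334.4,258.3)],.146))
o1,d1=ray(T,[(334.4,258.3)]);o2,d2=ray(W,[(326,392)]);s=np.linalg.lstsq(np.c_[d1[0],-d2[0]],o2-o1,rcond=None)[0];print('tri',o1+s[0]*d1[0],o2+s[1]*d2[0])
# fingertip region: points with z well above counter near pads
for u in (240,244,248,252,385,389,393,397):
    P=[(u,v) for v in range(296,330,3)]; q=atdepth(W,P,d); print(u,q[:,2].round(3))
s=env.sense();print(s['position'],s['opening'])
```

```text
[[ 0.5571 -0.0798  0.1476]
 [ 0.5607 -0.0926  0.1476]
 [ 0.5582 -0.0405  0.1298]
 [ 0.5185 -0.0511  0.1303]] [[ 0.5575 -0.0811  0.146 ]] [[ 0.554  -0.0814  0.146 ]]
tri [ 0.554  -0.0814  0.1459] [ 0.5574 -0.0809  0.1463]
240 [-0.     0.001  0.256  0.258  0.26   0.263  0.265  0.267  0.269  0.271
  0.273  0.274]
244 [0.001 0.001 0.256 0.258 0.26  0.263 0.265 0.267 0.268 0.269 0.269 0.269]
248 [-0.     0.002  0.255  0.258  0.26   0.26   0.26   0.26   0.262  0.261
  0.262  0.262]
252 [-0.001  0.001  0.251  0.252  0.252  0.252  0.253  0.253  0.254  0.254
  0.254  0.256]
385 [0.    0.    0.252 0.252 0.252 0.253 0.252 0.253 0.253 0.254 0.254 0.254]
389 [0.    0.001 0.255 0.257 0.259 0.26  0.261 0.261 0.261 0.261 0.262 0.262]
393 [0.    0.001 0.255 0.258 0.26  0.262 0.264 0.267 0.268 0.268 0.269 0.269]
397 [-0.     0.001  0.255  0.258  0.26   0.262  0.264  0.267  0.269  0.271
  0.272  0.275]
[0.5168 0.0438 0.2129] 0.055596723190154025
```

```bash
python3 -m pendant '[{"dx":15,"dy":-50,"dz":0,"rx":0,"ry":0,"rz":0},{"dx":30,"dy":-100,"dz":0,"rx":0,"ry":0,"rz":0},{"dx":40,"dy":-125,"dz":-20,"rx":0,"ry":0,"rz":0},{"dx":40,"dy":-125,"dz":-60,"rx":0,"ry":0,"rz":0},{"dx":40,"dy":-125,"dz":-70,"rx":0,"ry":0,"rz":0},{"dx":40,"dy":-125,"dz":-70,"rx":0,"ry":0,"rz":0},{"dx":40,"dy":-125,"dz":-70,"rx":0,"ry":0,"rz":0}]'|egrep 'pos|ft|opening'
python3 - <<'E'
from h import *
np.set_printoptions(precision=4,suppress=True)
im,d,c=grab('wrist'); save('w4',im[230:480,170:470])
# left/right pad tips and stamp edges along rows
s=env.sense();T=rot(s['tool_rot']);o=s['position']
g=[(u,v) for v in range(240,478,4) for u in range(200,450,2)]
q=atdepth(c,g,d); m=(q[:,2]>.140)&(q[:,2]<.1495); L=(q[m]-o)@T
print('stamp top in tool: n',m.sum(),L.min(0),L.max(0),L.mean(0)); print(s['position'])
m=(q[:,2]>.17)&(q[:,2]<.19);L=(q[m]-o)@T
for k in(L[:,1]<0,L[:,1]>0): print(k.sum(),L[k].min(0),L[k].max(0))
E
```

```text
position: [0.5582, -0.0816, 0.1454]
ft_force: [-0.1, 0.0, 0.2]
opening: 0.0555
stamp top in tool: n 545 [-0.0186 -0.0196 -0.0026] [0.0214 0.0192 0.0048] [ 0.0033 -0.0006 -0.0015]
[ 0.5582 -0.0817  0.1454]
39 [-0.0116 -0.0388 -0.0446] [ 0.0104 -0.0271 -0.0377]
36 [-0.0113  0.0282 -0.0444] [ 0.0104  0.0396 -0.0375]
```

View pics/w4.png

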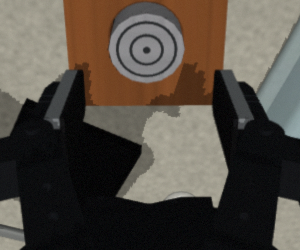

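Crop: the stamp's top is centred between the open pads. Depth gives offsets under 1.5 mm, and the tips are 38 mm behind the reported TCP. Descend 48 mm and close.

```bash
python3 -m pendant '[{"dx":0,"dy":1,"dz":-20,"rx":0,"ry":0,"rz":0},{"dx":0,"dy":1,"dz":-36,"rx":0,"ry":0,"rz":0},{"dx":0,"dy":1,"dz":-44,"rx":0,"ry":0,"rz":0},{"dx":0,"dy":1,"dz":-48,"rx":0,"ry":0,"rz":0},{"dx":0,"dy":1,"dz":-48,"rx":0,"ry":0,"rz":0}]'|egrep 'pos|ft|opening'; python3 -m pendant '[{"dx":0,"dy":0,"dz":0,"rx":0,"ry":0,"rz":0},{"dx":0,"dy":0,"dz":0,"rx":0,"ry":0,"rz":0},{"dx":0,"dy":0,"dz":0,"rx":0,"ry":0,"rz":0},{"dx":0,"dy":0,"dz":0,"rx":0,"ry":0,"rz":0},{"dx":0,"dy":0,"dz":0,"rx":0,"ry":0,"rz":0},{"dx":0,"dy":0,"dz":0,"rx":0,"ry":0,"rz":0}]' 0.75 30
```

```text
position: [0.5574, -0.081, 0.0959]
ft_force: [-0.6, 0.7, 0.7]
opening: 0.0552
clock: 12.6
position: [0.557, -0.0812, 0.0962]
tool_rot: [0.606, 0.795, -0.0, -0.0]
ft_force: [-6.0, -2.3, 5.6]
opening: 0.0388
grasp_force: 32.1
```

```bash
python3 -m pendant '[{"dx":0,"dy":0,"dz":3,"rx":0,"ry":0,"rz":0},{"dx":0,"dy":0,"dz":8,"rx":0,"ry":0,"rz":0},{"dx":0,"dy":0,"dz":16,"rx":0,"ry":0,"rz":0},{"dx":0,"dy":0,"dz":26,"rx":0,"ry":0,"rz":0},{"dx":0,"dy":0,"dz":40,"rx":0,"ry":0,"rz":0},{"dx":0,"dy":0,"dz":60,"rx":0,"ry":0,"rz":0},{"dx":0,"dy":0,"dz":80,"rx":0,"ry":0,"rz":0},{"dx":0,"dy":0,"dz":80,"rx":0,"ry":0,"rz":0},{"dx":0,"dy":0,"dz":80,"rx":0,"ry":0,"rz":0}]'
python3 - <<'E'
from h import *
np.set_printoptions(precision=4,suppress=True)
im,d,c=grab('wrist'); s=env.sense();T=rot(s['tool_rot']);o=s['position']
g=[(u,v) for v in range(240,478,3) for u in range(250,400,2)]
q=atdepth(c,g,d);L=(q-o)@T; m=(abs(L[:,1])<.017)&(L[:,2]>-.07)&(L[:,2]<0.0)&(abs(L[:,0])<.023)
print(m.sum(),L[m].min(0),L[m].max(0)); z=L[m][:,2]; print(np.histogram(z,14)); print(o,o-np.array([.5218,-.2977,0]))
t=L[m&(L[:,2]<np.percentile(z,40))]; print(np.linalg.lstsq(np.c_[t[:,:2],np.ones(len(t))],t[:,2],rcond=None)[0])
E
```

```text
clock: 13.72
position: [0.5571, -0.0808, 0.1755]
tool_rot: [0.606, 0.796, 0.0, -0.0]
ft_force: [0.1, -0.1, -1.1]
opening: 0.0387
grasp_force: 31.0
1432 [-0.0188 -0.017  -0.0518] [ 0.0206  0.017  -0.0189]
(array([1070,   36,   38,   33,   30,   28,   31,   30,   26,   21,   26,
         22,   22,   19]), array([-0.0518, -0.0494, -0.0471, -0.0447, -0.0424, -0.04  , -0.0377,
       -0.0353, -0.033 , -0.0307, -0.0283, -0.026 , -0.0236, -0.0213,
       -0.0189]))
[ 0.5569 -0.0807  0.1752] [0.0351 0.217  0.1752]
[-0.0003 -0.0009 -0.0512]
```

```bash
python3 -m pendant '[{"dx":-6,"dy":-40,"dz":0,"rx":0,"ry":0,"rz":0},{"dx":-14,"dy":-90,"dz":0,"rx":0,"ry":0,"rz":0},{"dx":-23,"dy":-140,"dz":-10,"rx":0,"ry":0,"rz":0},{"dx":-31,"dy":-190,"dz":-40,"rx":0,"ry":0,"rz":0},{"dx":-35,"dy":-216,"dz":-80,"rx":0,"ry":0,"rz":0},{"dx":-35,"dy":-216,"dz":-110,"rx":0,"ry":0,"rz":0},{"dx":-35,"dy":-216,"dz":-130,"rx":0,"ry":0,"rz":0},{"dx":-35,"dy":-216,"dz":-140,"rx":0,"ry":0,"rz":0},{"dx":-35,"dy":-216,"dz":-140,"rx":0,"ry":0,"rz":0},{"dx":-35,"dy":-216,"dz":-140,"rx":0,"ry":0,"rz":0}]'
python3 - <<'E'
from h import *
im,d,c=grab('wrist'); save('w5',im); s=env.sense(); print(s['position'],proj(c,[[.5218,-.2977,.003],[.5946,-.255,.014],[.5746,-.3632,.014],[.4491,-.3407,.014],[.4691,-.2319,.014]]))
E
```

```text
clock: 15.02
position: [0.5229, -0.2972, 0.0367]
tool_rot: [0.606, 0.796, 0.0, 0.001]
ft_force: [0.5, -0.7, -1.0]
opening: 0.0388
grasp_force: 31.0
[ 0.52293752 -0.29721265  0.03682817] [[315.53346981 257.07213364]
 [458.48204753 228.2588863 ]
 [366.71547872 372.52890159]
 [181.55314389 297.50530757]
 [250.93585137 125.82861438]]
```

View pics/w5.png

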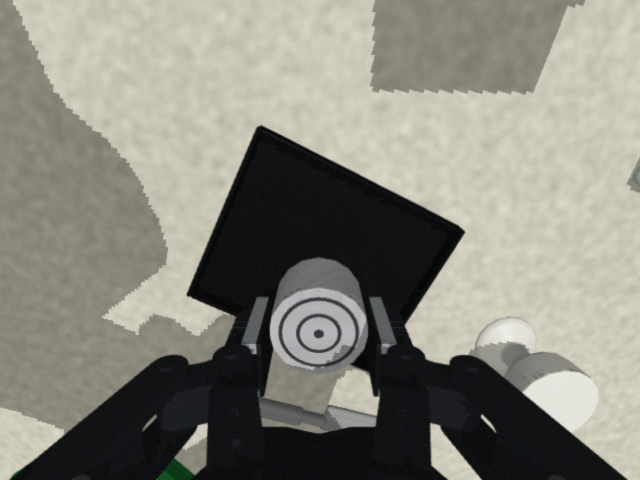

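The wrist view shows the stamp's top at (318,333), gripped level above the black tray (corners (262,127), (463,231), (189,295)). The egg cup at (545,385) is close on the right, so I check its clearance first.

Run:
```python
from h import *
np.set_printoptions(precision=4,suppress=True)
_,d,c=load('wrist');s=env.sense();o=s['position'];T=rot(s['tool_rot'])
for n,P in(('cup',[(530,370),(560,390),(520,410),(480,345)]),('knuckle',[(470,375),(490,370),(440,380),(550,440),(585,470)]),('trayc',[(262,129),(461,232),(191,294)])):
    q=atdepth(c,P,d);print(n,q,(q-o)@T)
```

```text
cup [[ 0.6457 -0.3116  0.0521]
 [ 0.6602 -0.3144  0.0605]
 [ 0.5699 -0.2724  0.1398]
 [ 0.6455 -0.3294  0.0041]] [[-0.0465  0.1145 -0.0151]
 [-0.0531  0.1277 -0.0235]
 [ 0.0113  0.052  -0.1029]
 [-0.0636  0.1096  0.0329]]
knuckle [[ 0.5627 -0.2747  0.1257]
 [ 0.5689 -0.2726  0.124 ]
 [ 0.5573 -0.2813  0.1217]
 [ 0.5723 -0.2719  0.1492]
 [ 0.5756 -0.2714  0.157 ]] [[ 0.0111  0.0444 -0.0888]
 [ 0.0114  0.051  -0.0872]
 [ 0.006   0.0375 -0.0848]
 [ 0.0111  0.0544 -0.1123]
 [ 0.0108  0.0578 -0.1202]]
trayc [[ 0.4749 -0.232   0.0134]
 [ 0.5968 -0.2567  0.0141]
 [ 0.4542 -0.337   0.0135]] [[ 0.0757 -0.029   0.0232]
 [ 0.0195  0.082   0.0228]
 [-0.0201 -0.0768  0.0232]]
```

Clear. Set down: the floor is expected at reported z ≈ -0.016.

```bash
python3 -m pendant '[{"dx":2,"dy":0,"dz":-15,"rx":0,"ry":0,"rz":0},{"dx":2,"dy":0,"dz":-30,"rx":0,"ry":0,"rz":0},{"dx":2,"dy":0,"dz":-40,"rx":0,"ry":0,"rz":0},{"dx":2,"dy":0,"dz":-47,"rx":0,"ry":0,"rz":0},{"dx":2,"dy":0,"dz":-50,"rx":0,"ry":0,"rz":0},{"dx":2,"dy":0,"dz":-50,"rx":0,"ry":0,"rz":0}]'|egrep 'pos|ft'; python3 -m pendant '[{"dx":0,"dy":0,"dz":-1,"rx":0,"ry":0,"rz":0},{"dx":0,"dy":0,"dz":-2,"rx":0,"ry":0,"rz":0}]'|egrep 'pos|ft'
```

```text
position: [0.5243, -0.297, -0.0142]
ft_force: [-1.0, -0.7, -1.1]
position: [0.5247, -0.2972, -0.0153]
ft_force: [-1.6, 1.0, 9.3]
```

```bash
python3 -m pendant '[{"dx":0,"dy":0,"dz":-1,"rx":0,"ry":0,"rz":0}]'|egrep 'pos|ft';python3 -m pendant '[{"dx":0,"dy":0,"dz":-1,"rx":0,"ry":0,"rz":0}]'|egrep 'pos|ft'
```

```text
position: [0.5247, -0.2972, -0.0153]
ft_force: [-3.6, 2.5, 16.0]
position: [0.5247, -0.2972, -0.0154]
ft_force: [-6.9, 5.1, 23.4]
```

Seated; ease off the load, then release.

```bash
python3 -m pendant '[{"dx":0,"dy":0,"dz":2,"rx":0,"ry":0,"rz":0},{"dx":0,"dy":0,"dz":2.5,"rx":0,"ry":0,"rz":0}]'|egrep 'pos|ft'; python3 -m pendant '[{"dx":0,"dy":0,"dz":0,"rx":0,"ry":0,"rz":0},{"dx":0,"dy":0,"dz":0,"rx":0,"ry":0,"rz":0},{"dx":0,"dy":0,"dz":0,"rx":0,"ry":0,"rz":0},{"dx":0,"dy":0,"dz":0,"rx":0,"ry":0,"rz":0}]' 0.3 20; python3 -m pendant '[{"dx":0,"dy":0,"dz":10,"rx":0,"ry":0,"rz":0},{"dx":0,"dy":0,"dz":30,"rx":0,"ry":0,"rz":0},{"dx":0,"dy":0,"dz":70,"rx":0,"ry":0,"rz":0},{"dx":0,"dy":0,"dz":120,"rx":0,"ry":0,"rz":0},{"dx":-20,"dy":60,"dz":180,"rx":0,"ry":0,"rz":0},{"dx":-40,"dy":110,"dz":200,"rx":0,"ry":0,"rz":0},{"dx":-60,"dy":140,"dz":200,"rx":0,"ry":0,"rz":0},{"dx":-60,"dy":140,"dz":200,"rx":0,"ry":0,"rz":0},{"dx":-60,"dy":140,"dz":200,"rx":0,"ry":0,"rz":0}]'
python3 - <<'E'
from h import *
np.set_printoptions(precision=4,suppress=True)
a,d,c=grab('scene'); t,dt,T=grab('top')
save('fin',np.hstack([cv2.resize(a[150:450,80:420],(400,353)),cv2.resize(t[200:340,340:480],(353,353))]))
E
```

```text
position: [0.5246, -0.2971, -0.0152]
ft_force: [0.4, -0.4, 0.6]
clock: 17.08
position: [0.5243, -0.2969, -0.0158]
tool_rot: [0.606, 0.795, 0.0, -0.0]
ft_force: [-1.0, 0.4, -0.3]
opening: 0.0599
grasp_force: 0.0
clock: 18.2
position: [0.4648, -0.1574, 0.185]
tool_rot: [0.606, 0.796, 0.0, 0.001]
ft_force: [0.5, 0.2, -0.0]
opening: 0.0596
grasp_force: 0.0
```

View pics/fin.png

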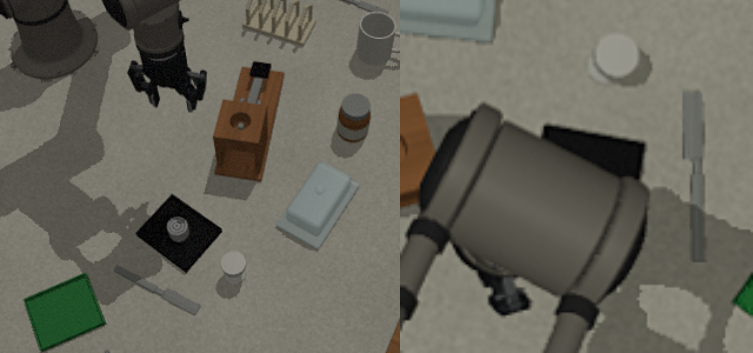

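The final view shows the stamp upright in the middle of the black tray (crop (178,230)), the pocket empty, and everything else in place with the robot clear.

```bash
python3 -c "
from rig import env
print(env.close_job())"
```

```text
the job is handed in; nothing more can be done
None
```

The lever was pressed home on its stop (held at about 13 N), and the stamp now stands upright and released in the black crumb tray with the bystanders where they were; the job is handed in and returned no verdict.

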